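# Gauge the dry-block sleeves and set the blind ones aside

## Task

The four adapter sleeves in the dry-block heater look alike, but some are bored right through and the rest are blind: take the gauge pin from its stand and, before lifting any sleeve, probe the bores one after another along the row from the control-panel end, letting the pin down gently each time until it bottoms or has plainly gone past half the sleeve's length. Then put the pin back fully home in its stand and move only the blind sleeves, standing them upright on the floor of the steel tray. Leave the through-bored sleeves in their wells, and do not knock the beaker, the jar, the bottle or the flask about.

Things in the scene. Friction and masses are not known exactly. Their poses are not given: they have to be found in the camera images.
- heater: dry-block heater, fixed: long light-grey case 125 x 275 mm, 70 mm high. At one short end (its own +y) is a dark control panel with display and buttons; the rest of its top is an aluminium block with a row of four wells 48 mm apart, 31 mm wide, 25 mm deep, a sleeve standing in each. Origin: centre of its underside; y runs along the row towards the panel
- bore_1 (a point): point on the axis of the well next to the control panel, level with the mouth of the sleeve in it (100 mm above the bench, 30 mm above the block's top); fixed to the heater, it does not move with a sleeve. All four sleeves look alike from above: plain aluminium, 28 mm outside, 55 mm long, 30 mm of it standing proud of the block, upright bore 14 mm wide, walls 7 mm thick, 55 to 100 g
- bore_2 (a point): the same point of the second well from the panel. A through bore lets the pin down all 55 mm to the well's floor; a blind bore has a solid floor 27 mm below the mouth. Which sleeve stands in which well differs every time
- bore_3 (a point): the same point of the third well from the panel. Each sleeve stands loose in its well, with 1 to 1.5 mm of play all round, and lifts straight up and out (its lower 25 mm are inside)
- bore_4 (a point): the same point of the well farthest from the panel
- pin_handle (a point): gauge pin, centre of its handle (half-way up). Handle: dark knurled steel cylinder 16 mm across, 50 mm long, upright; below its flat shoulder a bright pin 8 mm across and 70 mm long, slightly tapered at the tip. Handle centre to tip 95 mm. 48 to 78 g. It starts in the stand, hanging by its shoulder, the handle wholly above the stand's top (80 to 130 mm above the bench)
- pin_tip (a point): lower end of the gauge pin, on its axis
- pin: the whole gauge pin; origin at its tip, z along the pin towards the handle
- stand_hole (a point): mouth of the hole in the pin's stand, on its axis: the stand is a fixed grey block 46 x 46 mm on a dark 66 mm square foot, its top 80 mm above the bench; the hole is 12 mm across and goes right down to the foot (70 mm)
- stand_tip (a point): point in the stand where the pin's tip is when the pin is home: on the hole's axis, 70 mm below its mouth
- tray: shallow stainless tray fixed to the bench, 150 (its x) x 190 (its y) mm outside, 22 mm high, walls and floor 3 mm thick. Origin: centre of its underside
- beaker: small glass beaker, 45 mm across at the rim, 58 mm high, standing in the tray; a bystander. Origin: centre of its foot
- jar: squat lidded glass weighing jar, 42 mm across the lid, 48 mm high over its knob, standing in the tray; a bystander. Origin: centre of its foot
- bottle: amber reagent bottle with a blue cap, 70 mm across, 138 mm high; a bystander on the bench. Origin: centre of its foot
- flask: conical glass flask, 64 mm across the foot, 100 mm high; a bystander on the bench. Origin: centre of its foot
Mind the look-alikes: they are no part of the job. Of the things that look like the pin, the middle-sized one is meant.

How it is judged:
By the outcome, as a careful person would: the job done as asked, in the order asked, and still so for the second after the job is handed in, with the robot touching nothing.
It also fails if it takes over 72 s, if anything falls off the work surface, if the arm or the gripper's body presses on something with over 40 N, if the wrist force passes 120 N, or if a joint passes its speed limit or range.

## Robot

A 6-joint arm with a two-finger parallel gripper is mounted at the origin on the work surface. World frame = base frame: x ahead of the robot, y to its left, z up, the work surface at z = 0. Lengths are in mm, angles in degrees, forces in N, time in s.
With the tool pointing down it reaches from about 300 to 850 mm from the base axis. Payload 4.2 kg.
Tool frame: the origin (TCP) lies at the very end of the fingers, on their centre line; the grasp point (between the pads) lies 19 mm behind it (env.grip_point_offset is the distance from the TCP to the grasp point, in mm); z points along the fingers, y is the line along which they close (so a half turn about z gives the same grasp; the last joint's range is limited). The gripper opens to 91 mm and grips with 3 to 60 N. Pads are 32 mm wide; open, the fingers measure 118 mm over their backs; the gripper's body (76 mm by 178 mm) begins 60 mm behind the grasp point.
Start: joints at [67.609, 18.312, 89.639, -0, 72.044, -1.146], TCP at [208.361, 535.937, 213.976] pointing down, gripper open.
Joint ranges: [-177.97, 177.97], [-48.28, 115.42], [12.27, 149.76], [-77.06, 257.06], [2.81, 150.46], [-146.56, 146.56]. Speed limits (degrees/s): [147.25, 147.25, 180, 180, 180, 180].

## Interface

Orientations are given as [roll, pitch, yaw] about the fixed x, y, z axes, in that order (R = Rz(yaw) Ry(pitch) Rx(roll)).
In Python, from workcell import env gives the robot as it stands. The module is installed in compiled form; this text tells all that it offers.
- The arm moves only by the tool arm_command, never from a script. Its argument "rows" is a list of rows, each an object with "delta_pos": the shift along the tool's x, y, z in mm, a list of three; "roll": the turn about the tool's z in units of 5 degrees (1.0 is 5 degrees); "jaw": the opening in per cent of the stroke, from 0 (shut) to 100 (fully open). A call has 1 to 20 rows; each row is the pose to reach, as a shift and turn from the pose commanded when the call began, along the tool's axes at that moment; what a row does not reach only later rows make up. A row lasts 1/12 s, in which the tool goes at most 41.7 mm and 7.16 degrees, less where a joint would pass 70% of its speed; a pose out of reach is approached as far as the arm can. A call with a gripper value outside its range is refused whole. The fingers move at their own pace and stop on an object; "squeeze" is the grip in N (left out, the last holds). Time passes only in rows, so rows that repeat a pose let the fingers close. It gives the time, the measured TCP pose, the force, the opening and the grip force at its end, in the units of the state.
- env.state(): the state, without advancing time (a new reading comes with each control period).
- env.grab_frame(name): name is "scene" or "side" or "wrist"; returns a dict with "img" (400x640x3 uint8, blue, green, red), "z_map" (400x640 float32, mm along the optical axis (not along the pixel's ray), 0 where there is no reading), "fov_y" (degrees; the focal length in pixels is half the picture's height over the tangent of half this angle, whatever the lens; pixels are square), "cx", "cy" (the principal point, pixels), "dist" ([k1, k2, p1, p2, k3] as OpenCV has them; the pictures are not rectified), "R" (3x3) and "t" (3): a world point X has camera coordinates R X + t; the wrist camera has in their place "T_tool_cam" (4x4, takes a point from camera to tool coordinates, whose origin is the TCP and whose axes are the flange's). Camera axes: x right, y down, z forward; pixel columns grow to the right and rows downward; lengths in mm; the calibration is good to about 2 mm. A picture is of the moment at which its call begins: read the wrist's pose just before it.
- env.job_done(): hands the job in; it is judged then, once.
The state is a dict: "time_s": time; "qpos": joint angles; "qvel": joint speeds; "effort": joint torques, N m; "ee_pos": TCP position; "ee_rot": TCP orientation; "force": force on the tool from outside, world axes, zero at the start; "torque": the same for the moment, N m; "gripper_width": finger opening in mm; "gripper_force": force on a finger pad.
Only numpy, scipy, OpenCV 4.12 (cv2) and the standard library are available. Lean on these libraries where they do the work, as an engineer would, in place of code of your own. Each camera call takes 0.05 s, during which the arm holds its last target. There are 200 camera calls.

## Working session

There is one attempt and no reset: what is moved stays moved. The work goes in short steps, Python scripts to look and compute and a tool call to move; the robot and the scene stay as the last step left them, time stands still between calls to the robot, and variables do not carry over. Pictures are saved under pics/ and viewed, at most 10 in all, crops included, and the job is handed in when it is done.

Besides the shell and the picture viewer there is one more tool, called after ">>>" as a command line: name --argument value ..., lists and objects as JSON in quotes. arm_command: Moves the arm, as the interface text tells. Its arguments: {"type":"object","properties":{"rows":{"type":"array"},"squeeze":{"type":"number"}},"required":["rows"]}

```bash
mkdir -p pics
cat > h.py <<'E'
import numpy as np,cv2,pickle
from workcell import env
from scipy.spatial.transform import Rotation as Ro
def grab(n):
    s=env.state(); f=env.grab_frame(n); f['s']=s
    if 'R' not in f:
        Rt=Ro.from_euler('xyz',s['ee_rot'],degrees=True).as_matrix(); T=np.array(f['T_tool_cam'])
        Rc=Rt@T[:3,:3]; tc=Rt@T[:3,3]+np.array(s['ee_pos']); f['R']=Rc.T; f['t']=-Rc.T@tc
    f['R']=np.array(f['R']);f['t']=np.array(f['t'])
    F=200/np.tan(np.radians(f['fov_y']/2)); f['K']=np.array([[F,0,f['cx']],[0,F,f['cy']],[0,0,1]])
    return f
def ray(f,p):
    u=cv2.undistortPoints(np.array([[p]],float),f['K'],np.array(f['dist'],float))[0,0]
    return -f['R'].T@f['t'], f['R'].T@np.array([u[0],u[1],1])
def onz(f,p,z):
    c,d=ray(f,p); return c+d*(z-c[2])/d[2]
def cloud(f):
    v,u=np.mgrid[0:400,0:640]; pts=np.stack([u,v],-1).reshape(-1,1,2).astype(float)
    n=cv2.undistortPoints(pts,f['K'],np.array(f['dist'],float))[:,0]
    z=f['z_map'].reshape(-1,1); P=np.hstack([n*z,z]); W=(P-f['t'])@f['R']; W[z[:,0]<=0]=np.nan
    return W.reshape(400,640,3)
E
python3 - <<'E'
from h import *
s=env.state();print(s['ee_pos'],s['ee_rot'],s['time_s'],s['gripper_width'],env.grip_point_offset)
fs={n:grab(n) for n in('scene','side','wrist')}
pickle.dump(fs,open('f0.pkl','wb'))
for n in fs: cv2.imwrite(f'pics/{n}0.png',fs[n]['img']);print(n,-fs[n]['R'].T@fs[n]['t'],fs[n]['fov_y'])
E
```

```text
[208.15632246 535.44053854 213.12690847] [-1.79897105e+02 -4.86091695e-04  1.58755185e+02] 0.0 91.39299612881094 18.8
scene [1154.64629749   48.7717445   888.43092659] 52.3820157453428
side [ 251.22902344 -611.33916074  500.55590324] 55.763485392890864
wrist [144.38612025 560.18813722 385.07147111] 68.00445477741322
```

View pics/scene0.png

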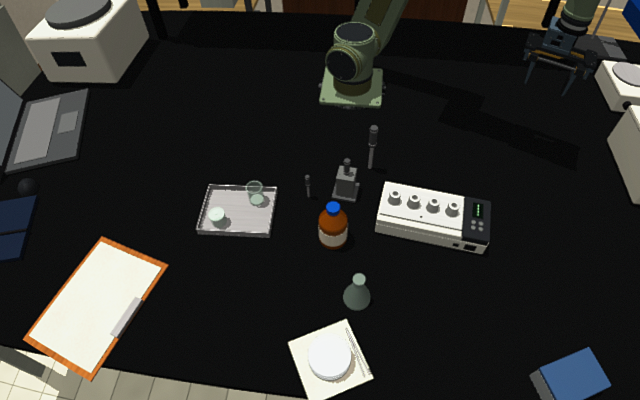

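View pics/side0.png

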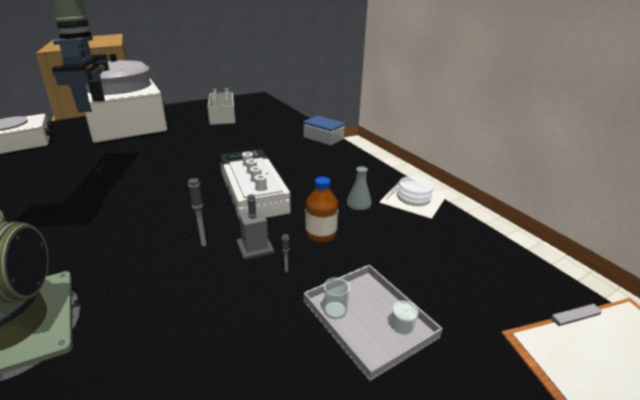

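The scene view shows three pin-like things: a small one at (308,185), one in the stand at (346,170) and a large one at (373,145). The stand one is middle-sized. The heater is at (435,215) with its panel at the right end (478,215), and the tray is at (238,210). Next I'll take one close crop.

Run:
```python
from h import *
fs=pickle.load(open('f0.pkl','rb'))
f=fs['scene']; c=f['img'][120:320,190:500]; c=cv2.resize(c,None,fx=2.58,fy=2.58,interpolation=cv2.INTER_CUBIC); cv2.imwrite('pics/c1.png',c)
f=fs['side']; c=f['img'][140:380,180:450]; c=cv2.resize(c,None,fx=2.5,fy=2.5,interpolation=cv2.INTER_CUBIC); cv2.imwrite('pics/c2.png',c)
for n in('scene','side'):
    W=cloud(fs[n]); print(n)
    for nm,p in {'scene':{'small':(308,185),'stand':(346,166),'large':(373,140),'case':(405,213),'bench':(300,260)},'side':{'stand':(251,206),'bench':(300,260),'large':(195,195),'small':(286,240)}}[n].items():
        print(nm,W[p[1],p[0]].round(1))
    m=(W[...,2]>92)&(W[...,2]<108)&(W[...,1]>80)&(W[...,1]<500)&(W[...,0]>300)
    lab=cv2.connectedComponentsWithStats(m.astype(np.uint8))
    for i in range(1,lab[0]):
        if lab[2][i,4]>10: print(lab[3][i].round(1),lab[2][i,4],np.nanmean(W[lab[1]==i],0).round(1))
```

```text
scene
small [495.5 -80.7  57.3]
stand [469.7  15.5 114.5]
large [378.3  79.5 122.8]
case [568.2 170.2  69.9]
bench [686.5 -76.9  -0.8]
[374.2 144.9] 13 [374.6  84.2 101.2]
[394.7 194.1] 92 [534.1 141.1  98.1]
[414.4 197.8] 89 [541.  189.2  98.5]
[433.9 201.8] 83 [548.1 236.2  98.2]
[453.6 205.8] 92 [555.2 283.6  98.3]
side
stand [462.4  13.  107.3]
bench [530.8 -67.9   1. ]
large [366.6  67.8 130.2]
small [490.  -90.4  80.8]
[588.   93.4] 281 [2287.  279.  100.]
[248.9 158.9] 119 [548.4 254.7  97.1]
[255.1 169.9] 68 [538.3 185.1  97.2]
[259.7 178.2] 75 [531.2 138.2  97.3]
```

View pics/c1.png

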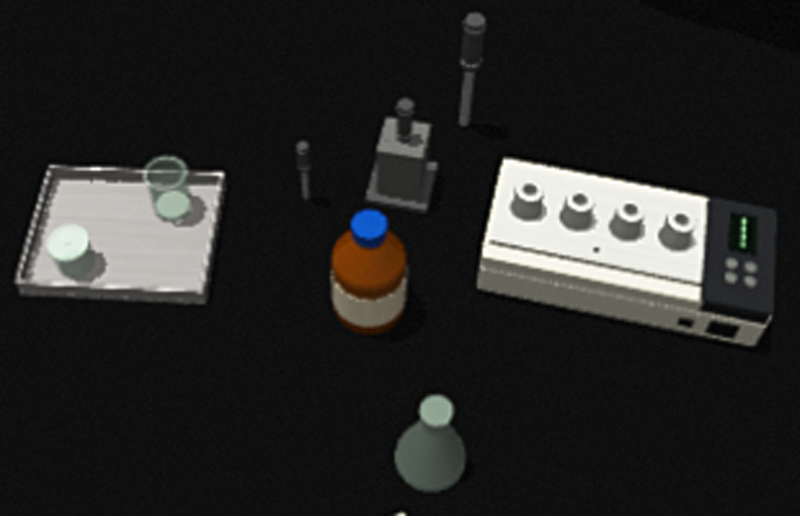

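View pics/c2.png

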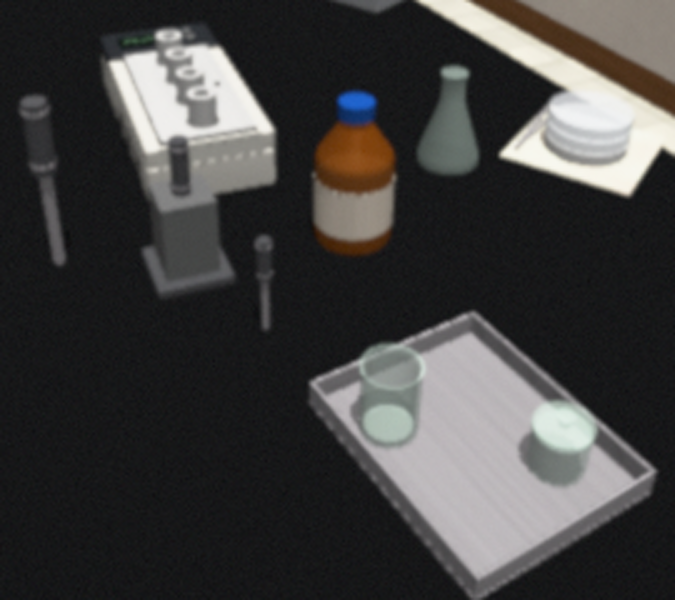

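The crop confirms that the middle pin stands in the stand, with its handle top at crop (405,104). The free-standing larger one is at (473,20) and the smaller at (303,148). Sleeve mouths are at crop (681,217), (631,210), (580,202) and (530,190), counted from the panel. The tray holds the beaker (upper right) and the jar (lower left).

Run:
```python
from h import *
fs=pickle.load(open('f0.pkl','rb'));f=fs['scene'];g=fs['side']
p=lambda x,y:(190+x/2.58,120+y/2.58)
q=lambda x,y:(180+x/2.5,140+y/2.5)
for n,a,z in [('b1',(681,217),100),('b2',(631,210),100),('b3',(580,202),100),('b4',(530,190),100),('pintop',(405,104),130),('t1',(50,168),22),('t2',(223,173),22),('t3',(207,298),22),('t4',(18,293),22),('beakfoot',(172,206),3),('beakrim',(166,172),61),('jarlid',(68,240),43),('bottlecap',(370,222),138),('flask',(436,408),100),('largefoot',(464,124),0),('smallfoot',(308,198),0)]:
    print(n,onz(f,p(*a),z).round(1))
for n,a,z in [('pintop',(178,143),130),('b4',(201,93),100),('t',(316,386),22),('t',(472,318),22),('t',(653,473),22),('t',(476,592),22),('beakrim',(392,362),61),('jarlid',(562,425),43),('beakfoot',(388,424),3),('largefoot',(59,262),0)]:
    print('s',n,onz(g,q(*a),z).round(1))
W=cloud(f); 
for c in[(374,128),(373,126),(371,127)]: print(W[c[1],c[0]])
```

```text
b1 [551.3 284.3 100. ]
b2 [548.  237.6 100. ]
b3 [543.5 189.8 100. ]
b4 [534.1 142.6 100. ]
pintop [464.2  17.1 130. ]
t1 [ 495.6 -359.    22. ]
t2 [ 483.4 -171.2   22. ]
t3 [ 638.2 -158.3   22. ]
t4 [ 653.3 -346.4   22. ]
beakfoot [ 518.3 -221.9    3. ]
beakrim [ 518.3 -219.5   61. ]
jarlid [ 599.4 -304.7   43. ]
bottlecap [614.4  -2.1 138. ]
flask [769.3  68.3 100. ]
largefoot [369.2  79.9   0. ]
smallfoot [490.6 -80.2   0. ]
s pintop [462.6   8.2 130. ]
s b4 [532.7 136.9 100. ]
s t [ 485.2 -180.8   22. ]
s t [ 626.8 -173.3   22. ]
s t [ 639.  -356.2   22. ]
s t [ 486.8 -369.6   22. ]
s beakrim [ 521.7 -220.2   61. ]
s jarlid [ 598.6 -308.1   43. ]
s beakfoot [ 521.3 -220.9    3. ]
s largefoot [368.9  77.3   0. ]
[369.8029097   78.99988041 158.04180825]
[361.69113313  76.15863448 157.27041659]
[367.56877853  71.08550437 158.70168655]
```

>>> arm_command --rows '[{"delta_pos": [0, 0, -30], "roll": 1, "jaw": 100}, {"delta_pos": [0, 0, -50], "roll": 2, "jaw": 100}, {"delta_pos": [0, 0, -60], "roll": 3, "jaw": 100}]'

```text
time_s: 0.4
ee_pos: [208.7, 536.8, 276.4]
ee_rot: [179.8, -0.1, 143.5]
force: [-0.7, 0.5, -0.3]
gripper_width: 91.3
gripper_force: 0.0
```

>>> arm_command --rows '[{"delta_pos": [-40, -15, 0], "roll": 1, "jaw": 100}, {"delta_pos": [-80, -30, 0], "roll": 2, "jaw": 100}, {"delta_pos": [-120, -45, 0], "roll": 3, "jaw": 100}, {"delta_pos": [-160, -60, 0], "roll": 4, "jaw": 80}, {"delta_pos": [-200, -75, 0], "roll": 5, "jaw": 60}, {"delta_pos": [-240, -90, 0], "roll": 6, "jaw": 60}, {"delta_pos": [-280, -105, 0], "roll": 7, "jaw": 60}, {"delta_pos": [-320, -120, 0], "roll": 8, "jaw": 60}, {"delta_pos": [-360, -135, 0], "roll": 9, "jaw": 60}, {"delta_pos": [-400, -150, 0], "roll": 10, "jaw": 60}, {"delta_pos": [-440, -165, 0], "roll": 11, "jaw": 60}, {"delta_pos": [-480, -180, 0], "roll": 12, "jaw": 60}, {"delta_pos": [-510, -192, 0], "roll": 12.4, "jaw": 60}, {"delta_pos": [-520, -196, 0], "roll": 12.4, "jaw": 60}, {"delta_pos": [-520, -196, 0], "roll": 12.4, "jaw": 60}, {"delta_pos": [-520, -196, 0], "roll": 12.4, "jaw": 60}, {"delta_pos": [-520, -196, 0], "roll": 12.4, "jaw": 60}]'

```text
time_s: 1.82
ee_pos: [511.0, 71.4, 273.8]
ee_rot: [-179.9, -0.0, 81.8]
force: [0.7, -0.1, 0.7]
gripper_width: 54.4
gripper_force: 0.0
```

Run:
```python
from h import *
f=grab('wrist');pickle.dump(f,open('w1.pkl','wb'));s=f['s'];print(s['ee_pos'],s['ee_rot'],s['time_s'],-f['R'].T@f['t'])
cv2.imwrite('pics/w1.png',f['img'])
```

```text
[511.02855683  71.44760028 273.77385692] [-1.79933677e+02 -3.88772582e-02  8.18138626e+01] 1.8167 [520.47349038 138.46018202 445.65955177]
```

View pics/w1.png

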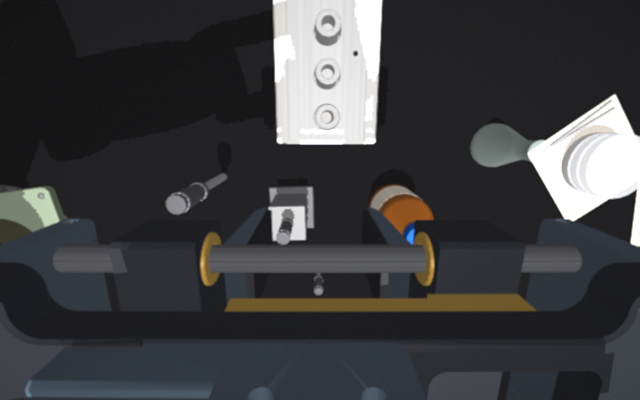

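Run:
```python
from h import *
f=pickle.load(open('w1.pkl','rb'))
a=cv2.resize(f['img'][180:255,250:325],(600,600),interpolation=cv2.INTER_CUBIC)
cv2.imwrite('pics/w1c.png',np.clip(a*1.5,0,255).astype(np.uint8))
W=cloud(f)
for n,p,z in [('b2',(327,24),100),('b3',(327,72),100),('b4',(326.5,116.5),100),('pintop',(283.5,238.5),130)]: print(n,onz(f,p,z).round(1),W[int(p[1]),int(p[0])].round(1))
# ring centroids from cloud height band
m=((W[...,2]>94)&(W[...,2]<106)&(W[...,1]>100)).astype(np.uint8)
n,l,st,ce=cv2.connectedComponentsWithStats(m)
for i in range(1,n):
    if st[i,4]>30:
        cs,_=cv2.findContours((l==i).astype(np.uint8),0,2); c,r=cv2.minEnclosingCircle(cs[0]); print(st[i],c,r,onz(f,c,100).round(1),np.nanmedian(W[l==i],0).round(1))
```

```text
b2 [544.6 234.4 100. ] [546.4 241.7  73.6]
b3 [538.2 187.4 100. ] [539.5 191.   74.8]
b4 [531.4 140.9 100. ] [532.5 142.   46.8]
pintop [463.9  14.2 130. ] [463.4  15.  130.3]
[315   8  26  31 505] (327.5, 22.933332443237305) 15.141250610351562 [545.2 235.3 100. ] [545.2 235.8 100.5]
[315  58  25  28 426] (327.5, 71.5) 13.729630470275879 [538.8 187.9 100. ] [538.3 188.6 100.7]
[315 105  24  25 363] (326.71429443359375, 116.67857360839844) 12.440210342407227 [531.6 140.7 100. ] [531.4 140.7 101. ]
```

View pics/w1c.png

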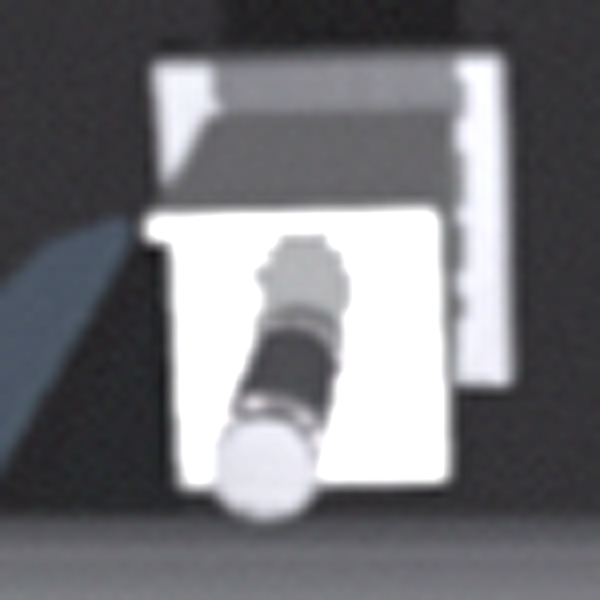

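The crop shows the handle top at (283,238) in the full picture and the stand top centred near (288,223). I'll grip it there.

>>> arm_command --rows '[{"delta_pos": [-20, -13, 30], "roll": 0, "jaw": 60}, {"delta_pos": [-40, -26, 60], "roll": 0, "jaw": 60}, {"delta_pos": [-58, -36, 90], "roll": 0, "jaw": 60}, {"delta_pos": [-63, -39, 115], "roll": 0, "jaw": 60}, {"delta_pos": [-63, -39, 135], "roll": 0, "jaw": 60}, {"delta_pos": [-63, -39, 155], "roll": 0, "jaw": 60}, {"delta_pos": [-63, -39, 170], "roll": 0, "jaw": 60}, {"delta_pos": [-63, -39, 180], "roll": 0, "jaw": 60}, {"delta_pos": [-63, -39, 183], "roll": 0, "jaw": 50}, {"delta_pos": [-63, -39, 183], "roll": 0, "jaw": 30}, {"delta_pos": [-63, -39, 183], "roll": 0, "jaw": 20}, {"delta_pos": [-63, -39, 183], "roll": 0, "jaw": 10}, {"delta_pos": [-63, -39, 183], "roll": 0, "jaw": 0}, {"delta_pos": [-63, -39, 183], "roll": 0, "jaw": 0}, {"delta_pos": [-63, -39, 183], "roll": 0, "jaw": 0}, {"delta_pos": [-63, -39, 183], "roll": 0, "jaw": 0}, {"delta_pos": [-63, -39, 183], "roll": 0, "jaw": 0}, {"delta_pos": [-63, -39, 183], "roll": 0, "jaw": 0}]' --squeeze 15

```text
time_s: 3.37
ee_pos: [464.6, 13.7, 91.5]
ee_rot: [179.9, -0.0, 81.7]
force: [-0.6, 0.6, 5.1]
gripper_width: 15.4
gripper_force: 15.0
```

Run:
```python
from h import *
f=pickle.load(open('w1.pkl','rb'))
print(onz(f,(288,222.8),80),onz(f,(282.9,238.2),130))
s=env.state();print(s['ee_pos'],s['ee_rot'],s['force'],s['torque'],s['gripper_width'],s['qpos'])
```

```text
[464.40615406  15.35209651  80.        ] [463.24524454  14.70461357 130.        ]
[464.57674953  13.73503058  91.47263075] [ 1.79947708e+02 -2.48857870e-02  8.17436223e+01] [-0.62795306  0.64594021  5.13755177] [ 0.07482491  0.18337389 -0.04224271] 15.369703050683308 [2.63442670e-01 1.54410889e+01 1.13855877e+02 2.18088924e-02
 5.06476344e+01 8.50601114e+00]
```

>>> arm_command --rows '[{"delta_pos": [0, 0, -10], "roll": 0, "jaw": 0}, {"delta_pos": [0, 0, -30], "roll": 0, "jaw": 0}, {"delta_pos": [0, 0, -55], "roll": 0, "jaw": 0}, {"delta_pos": [0, 0, -80], "roll": 0, "jaw": 0}, {"delta_pos": [0, 0, -105], "roll": 0, "jaw": 0}, {"delta_pos": [15, 3, -118], "roll": 0, "jaw": 0}, {"delta_pos": [40, 7, -118], "roll": 0, "jaw": 0}, {"delta_pos": [70, 12, -118], "roll": 0, "jaw": 0}, {"delta_pos": [105, 18, -118], "roll": 0, "jaw": 0}, {"delta_pos": [140, 24, -118], "roll": 0, "jaw": 0}, {"delta_pos": [175, 30, -118], "roll": 0, "jaw": 0}, {"delta_pos": [210, 36, -118], "roll": 0, "jaw": 0}, {"delta_pos": [240, 42, -118], "roll": 0, "jaw": 0}, {"delta_pos": [262, 46, -118], "roll": 0, "jaw": 0}, {"delta_pos": [274, 48, -117], "roll": 0, "jaw": 0}, {"delta_pos": [278, 48, -115], "roll": 0, "jaw": 0}, {"delta_pos": [278, 48, -115], "roll": 0, "jaw": 0}, {"delta_pos": [278, 48, -115], "roll": 0, "jaw": 0}, {"delta_pos": [278, 48, -115], "roll": 0, "jaw": 0}]'

```text
time_s: 4.95
ee_pos: [551.2, 280.4, 206.0]
ee_rot: [-180.0, 0.0, 81.7]
force: [0.4, -1.1, -1.7]
gripper_width: 15.6
gripper_force: 15.0
```

Run:
```python
from h import *
f=grab('wrist');s=f['s'];print(s['ee_pos'],s['ee_rot'],s['time_s'],s['force'],s['gripper_width'])
g=grab('scene'); k=grab('side'); pickle.dump((f,g,k),open('w2.pkl','wb'))
# project bores (from w1) into pictures
def pr(f,X): return cv2.projectPoints(np.array(X,float).reshape(-1,1,3),cv2.Rodrigues(f['R'])[0],f['t'],f['K'],np.array(f['dist'],float))[0][:,0]
print(pr(f,[[552,282.7,100]]),pr(g,[[552,282.7,100]]),pr(k,[[552,282.7,100]]))
a=cv2.resize(f['img'][100:300,220:420],(400,400),interpolation=cv2.INTER_CUBIC)
b=cv2.resize(g['img'][150:220,420:490],(400,400),interpolation=cv2.INTER_CUBIC)
cv2.imwrite('pics/w2.png',np.hstack([a,b]))
```

```text
[551.2464127  280.44484692 206.01154879] [-1.79980772e+02  4.36008734e-02  8.16882251e+01] 4.95 [ 0.35512312 -1.14649182 -1.65306643] 15.559015764018692
[[317.70876913 189.8931376 ]] [[453.32499312 204.28278977]] [[246.35867398 153.71170657]]
```

View pics/w2.png

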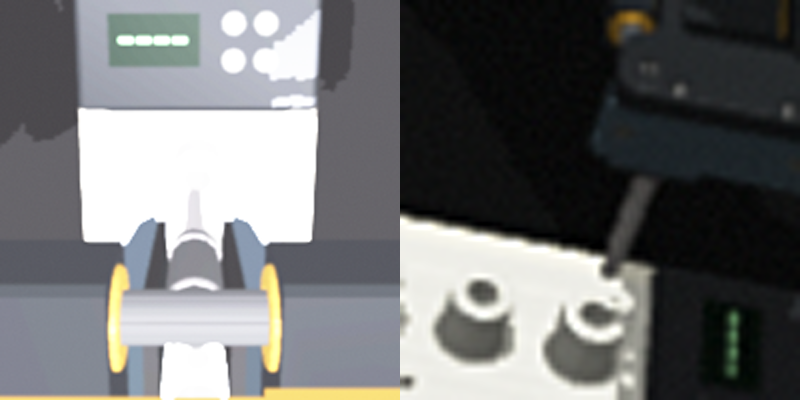

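Run:
```python
from h import *
f,g,k=pickle.load(open('w2.pkl','rb'))
z=124.5
print('tip scene',onz(g,(456.4,197),z),'bore scene',onz(g,(454.6,204.3),100))
print('tip wrist',onz(f,(317.3,195.5),z))
for F,nm in((f,'w'),(g,'s')):
    W=cloud(F)
    m=((W[...,2]>94)&(W[...,2]<106)&(W[...,1]>100)&(W[...,0]>500)&(W[...,0]<600)).astype(np.uint8)
    n,l,st,ce=cv2.connectedComponentsWithStats(m)
    for i in range(1,n):
        if st[i,4]>30:
            cs,_=cv2.findContours((l==i).astype(np.uint8),0,2); c,r=cv2.minEnclosingCircle(cs[0]); print(nm,st[i],c,r,onz(F,c,100).round(1),np.nanmedian(W[l==i],0).round(1))
a=f['img'][150:230,280:360].min(2).astype(float)
a=np.clip((a-215)*255/40,0,255).astype(np.uint8)
a=cv2.resize(a,(400,400),interpolation=cv2.INTER_CUBIC)
b=cv2.resize(k['img'][120:180,220:280],(400,400),interpolation=cv2.INTER_CUBIC)
cv2.imwrite('pics/w2b.png',np.hstack([cv2.cvtColor(a,8),b]))
```

```text
tip scene [548.3193085  284.43550414 124.5       ] bore scene [551.73060827 285.80714282 100.        ]
tip wrist [551.68585031 283.45669145 124.5       ]
w [304 174  29  29 444] (318.0141906738281, 188.53408813476562) 14.567594528198242 [552.5 284.  100. ] [554.5 286.3 100.8]
w [305 273  27  19 313] (318.0, 278.5) 13.238302230834961 [538.7 188.8 100. ] [537.6 183.9 100.9]
s [390 189  11  11  81] (394.8846130371094, 193.73077392578125) 5.596220970153809 [534.5 141.3 100. ] [534.3 141.6  99.3]
s [409 193  12  10  81] (414.5, 197.5) 5.700977325439453 [541.2 189.1 100. ] [541.1 189.   99.5]
s [429 197  11  11  73] (433.71429443359375, 201.7142791748047) 5.4399309158325195 [549.2 235.4 100. ] [548.  236.7  98.9]
s [448 201  12  10  81] (453.6363525390625, 206.0) 5.724496364593506 [557.1 283.1 100. ] [555.8 283.7  99.2]
```

View pics/w2b.png

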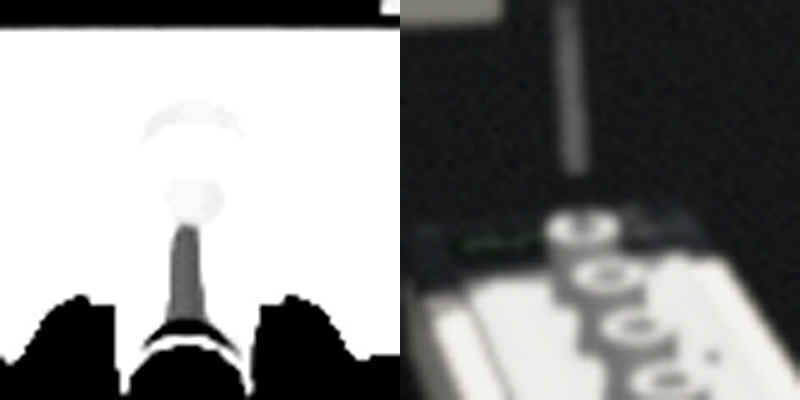

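>>> arm_command --rows '[{"delta_pos": [0.8, 1.2, 0], "roll": 0, "jaw": 0}, {"delta_pos": [0.8, 1.2, 8], "roll": 0, "jaw": 0}, {"delta_pos": [0.8, 1.2, 16], "roll": 0, "jaw": 0}, {"delta_pos": [0.8, 1.2, 20], "roll": 0, "jaw": 0}, {"delta_pos": [0.8, 1.2, 23], "roll": 0, "jaw": 0}, {"delta_pos": [0.8, 1.2, 25], "roll": 0, "jaw": 0}, {"delta_pos": [0.8, 1.2, 27], "roll": 0, "jaw": 0}, {"delta_pos": [0.8, 1.2, 29], "roll": 0, "jaw": 0}, {"delta_pos": [0.8, 1.2, 30], "roll": 0, "jaw": 0}, {"delta_pos": [0.8, 1.2, 30], "roll": 0, "jaw": 0}, {"delta_pos": [0.8, 1.2, 30], "roll": 0, "jaw": 0}]'

```text
time_s: 6.02
ee_pos: [553.0, 282.6, 176.1]
ee_rot: [180.0, -0.0, 81.8]
force: [0.4, 0.3, -0.3]
gripper_width: 15.2
gripper_force: 15.0
```

>>> arm_command --rows '[{"delta_pos": [0, 0, 4], "roll": 0, "jaw": 0}, {"delta_pos": [0, 0, 8], "roll": 0, "jaw": 0}, {"delta_pos": [0, 0, 12], "roll": 0, "jaw": 0}, {"delta_pos": [0, 0, 15], "roll": 0, "jaw": 0}, {"delta_pos": [0, 0, 17], "roll": 0, "jaw": 0}, {"delta_pos": [0, 0, 19], "roll": 0, "jaw": 0}, {"delta_pos": [0, 0, 20], "roll": 0, "jaw": 0}, {"delta_pos": [0, 0, 21], "roll": 0, "jaw": 0}, {"delta_pos": [0, 0, 22], "roll": 0, "jaw": 0}, {"delta_pos": [0, 0, 23], "roll": 0, "jaw": 0}, {"delta_pos": [0, 0, 24], "roll": 0, "jaw": 0}, {"delta_pos": [0, 0, 24], "roll": 0, "jaw": 0}]'

```text
time_s: 7.02
ee_pos: [552.8, 282.5, 151.8]
ee_rot: [-180.0, 0.0, 81.8]
force: [0.6, 0.5, -0.7]
gripper_width: 15.4
gripper_force: 15.0
```

>>> arm_command --rows '[{"delta_pos": [0, 0, 1], "roll": 0, "jaw": 0}, {"delta_pos": [0, 0, 2], "roll": 0, "jaw": 0}, {"delta_pos": [0, 0, 3], "roll": 0, "jaw": 0}, {"delta_pos": [0, 0, 4], "roll": 0, "jaw": 0}, {"delta_pos": [0, 0, 5], "roll": 0, "jaw": 0}, {"delta_pos": [0, 0, 6], "roll": 0, "jaw": 0}, {"delta_pos": [0, 0, 6], "roll": 0, "jaw": 0}]'

```text
time_s: 7.6
ee_pos: [552.8, 282.5, 145.7]
ee_rot: [-180.0, 0.0, 81.8]
force: [-0.1, -0.3, -0.4]
gripper_width: 15.8
gripper_force: 15.0
```

Bore 1 is through: 36 mm deep with no force so far. I'll go a bit deeper, then move to bore 2.

>>> arm_command --rows '[{"delta_pos": [0, 0, 3], "roll": 0, "jaw": 0}, {"delta_pos": [0, 0, 6], "roll": 0, "jaw": 0}, {"delta_pos": [0, 0, 8], "roll": 0, "jaw": 0}, {"delta_pos": [0, 0, 8], "roll": 0, "jaw": 0}, {"delta_pos": [0, 0, -5], "roll": 0, "jaw": 0}, {"delta_pos": [0, 0, -20], "roll": 0, "jaw": 0}, {"delta_pos": [0, 0, -38], "roll": 0, "jaw": 0}, {"delta_pos": [0, 0, -52], "roll": 0, "jaw": 0}, {"delta_pos": [-6, 0, -56], "roll": 0, "jaw": 0}, {"delta_pos": [-22, 0, -56], "roll": 0, "jaw": 0}, {"delta_pos": [-38, 0, -56], "roll": 0, "jaw": 0}, {"delta_pos": [-46, 0, -56], "roll": 0, "jaw": 0}, {"delta_pos": [-48, 0, -56], "roll": 0, "jaw": 0}, {"delta_pos": [-48, 0, -52], "roll": 0, "jaw": 0}, {"delta_pos": [-48, 0, -44], "roll": 0, "jaw": 0}, {"delta_pos": [-48, 0, -39], "roll": 0, "jaw": 0}, {"delta_pos": [-48, 0, -35], "roll": 0, "jaw": 0}, {"delta_pos": [-48, 0, -32], "roll": 0, "jaw": 0}, {"delta_pos": [-48, 0, -30], "roll": 0, "jaw": 0}, {"delta_pos": [-48, 0, -30], "roll": 0, "jaw": 0}]'

```text
time_s: 9.27
ee_pos: [545.8, 235.2, 175.3]
ee_rot: [-179.9, 0.0, 81.8]
force: [0.3, -0.0, -0.9]
gripper_width: 15.6
gripper_force: 15.0
```

>>> arm_command --rows '[{"delta_pos": [0, 0, 4], "roll": 0, "jaw": 0}, {"delta_pos": [0, 0, 8], "roll": 0, "jaw": 0}, {"delta_pos": [0, 0, 12], "roll": 0, "jaw": 0}, {"delta_pos": [0, 0, 15], "roll": 0, "jaw": 0}, {"delta_pos": [0, 0, 17], "roll": 0, "jaw": 0}, {"delta_pos": [0, 0, 18], "roll": 0, "jaw": 0}, {"delta_pos": [0, 0, 19], "roll": 0, "jaw": 0}, {"delta_pos": [0, 0, 20], "roll": 0, "jaw": 0}, {"delta_pos": [0, 0, 21], "roll": 0, "jaw": 0}, {"delta_pos": [0, 0, 21.5], "roll": 0, "jaw": 0}, {"delta_pos": [0, 0, 22], "roll": 0, "jaw": 0}, {"delta_pos": [0, 0, 22], "roll": 0, "jaw": 0}]'

```text
time_s: 10.27
ee_pos: [546.2, 235.1, 154.5]
ee_rot: [180.0, -0.0, 81.8]
force: [-0.2, -0.5, 1.9]
gripper_width: 15.9
gripper_force: 15.0
```

>>> arm_command --rows '[{"delta_pos": [0, 0, 0.5], "roll": 0, "jaw": 0}, {"delta_pos": [0, 0, 1], "roll": 0, "jaw": 0}, {"delta_pos": [0, 0, 1.5], "roll": 0, "jaw": 0}, {"delta_pos": [0, 0, 1.5], "roll": 0, "jaw": 0}]'

```text
time_s: 10.6
ee_pos: [546.4, 235.3, 154.3]
ee_rot: [179.9, -0.1, 81.8]
force: [-1.8, -1.1, 8.7]
gripper_width: 15.6
gripper_force: 15.0
```

Bore 2 is blind: it bottomed at 154.4, 27 mm down, with 8.7 N. Next is bore 3.

>>> arm_command --rows '[{"delta_pos": [0, 0, -4], "roll": 0, "jaw": 0}, {"delta_pos": [0, 0, -16], "roll": 0, "jaw": 0}, {"delta_pos": [0, 0, -32], "roll": 0, "jaw": 0}, {"delta_pos": [0, 0, -46], "roll": 0, "jaw": 0}, {"delta_pos": [-6, 0, -50], "roll": 0, "jaw": 0}, {"delta_pos": [-22, 0, -50], "roll": 0, "jaw": 0}, {"delta_pos": [-38, 0, -50], "roll": 0, "jaw": 0}, {"delta_pos": [-46, 0, -50], "roll": 0, "jaw": 0}, {"delta_pos": [-48, 0, -50], "roll": 0, "jaw": 0}, {"delta_pos": [-48, 0, -46], "roll": 0, "jaw": 0}, {"delta_pos": [-48, 0, -38], "roll": 0, "jaw": 0}, {"delta_pos": [-48, 0, -33], "roll": 0, "jaw": 0}, {"delta_pos": [-48, 0, -29], "roll": 0, "jaw": 0}, {"delta_pos": [-48, 0, -26], "roll": 0, "jaw": 0}, {"delta_pos": [-48, 0, -24], "roll": 0, "jaw": 0}, {"delta_pos": [-48, 0, -24], "roll": 0, "jaw": 0}]'

```text
time_s: 11.93
ee_pos: [538.9, 187.7, 175.8]
ee_rot: [-179.9, 0.0, 81.8]
force: [-0.4, -1.0, -0.5]
gripper_width: 15.4
gripper_force: 15.0
```

>>> arm_command --rows '[{"delta_pos": [0, 0, 4], "roll": 0, "jaw": 0}, {"delta_pos": [0, 0, 8], "roll": 0, "jaw": 0}, {"delta_pos": [0, 0, 12], "roll": 0, "jaw": 0}, {"delta_pos": [0, 0, 15], "roll": 0, "jaw": 0}, {"delta_pos": [0, 0, 17], "roll": 0, "jaw": 0}, {"delta_pos": [0, 0, 18], "roll": 0, "jaw": 0}, {"delta_pos": [0, 0, 19], "roll": 0, "jaw": 0}, {"delta_pos": [0, 0, 20], "roll": 0, "jaw": 0}, {"delta_pos": [0, 0, 21], "roll": 0, "jaw": 0}, {"delta_pos": [0, 0, 22], "roll": 0, "jaw": 0}, {"delta_pos": [0, 0, 22.5], "roll": 0, "jaw": 0}, {"delta_pos": [0, 0, 22.5], "roll": 0, "jaw": 0}]'

```text
time_s: 12.93
ee_pos: [539.3, 187.6, 154.5]
ee_rot: [180.0, -0.0, 81.8]
force: [-1.0, 0.3, 1.7]
gripper_width: 15.8
gripper_force: 15.0
```

>>> arm_command --rows '[{"delta_pos": [0, 0, 0.5], "roll": 0, "jaw": 0}, {"delta_pos": [0, 0, 1], "roll": 0, "jaw": 0}, {"delta_pos": [0, 0, 1.5], "roll": 0, "jaw": 0}, {"delta_pos": [0, 0, 1.5], "roll": 0, "jaw": 0}]'

```text
time_s: 13.27
ee_pos: [539.6, 187.8, 154.2]
ee_rot: [179.9, -0.1, 81.8]
force: [-0.9, -0.8, 9.5]
gripper_width: 15.3
gripper_force: 15.0
```

Bore 3 is blind too (9.5 N at the same depth). Next is bore 4.

>>> arm_command --rows '[{"delta_pos": [0, 0, -4], "roll": 0, "jaw": 0}, {"delta_pos": [0, 0, -16], "roll": 0, "jaw": 0}, {"delta_pos": [0, 0, -32], "roll": 0, "jaw": 0}, {"delta_pos": [0, 0, -46], "roll": 0, "jaw": 0}, {"delta_pos": [-6, 0, -50], "roll": 0, "jaw": 0}, {"delta_pos": [-22, 0, -50], "roll": 0, "jaw": 0}, {"delta_pos": [-38, 0, -50], "roll": 0, "jaw": 0}, {"delta_pos": [-46, 0, -50], "roll": 0, "jaw": 0}, {"delta_pos": [-48, 0, -50], "roll": 0, "jaw": 0}, {"delta_pos": [-48, 0, -46], "roll": 0, "jaw": 0}, {"delta_pos": [-48, 0, -38], "roll": 0, "jaw": 0}, {"delta_pos": [-48, 0, -33], "roll": 0, "jaw": 0}, {"delta_pos": [-48, 0, -29], "roll": 0, "jaw": 0}, {"delta_pos": [-48, 0, -26], "roll": 0, "jaw": 0}, {"delta_pos": [-48, 0, -24], "roll": 0, "jaw": 0}, {"delta_pos": [-48, 0, -24], "roll": 0, "jaw": 0}]'

```text
time_s: 14.6
ee_pos: [532.0, 140.2, 175.8]
ee_rot: [-179.9, 0.0, 81.8]
force: [-0.1, -0.2, -0.6]
gripper_width: 15.6
gripper_force: 15.0
```

>>> arm_command --rows '[{"delta_pos": [0, 0, 4], "roll": 0, "jaw": 0}, {"delta_pos": [0, 0, 8], "roll": 0, "jaw": 0}, {"delta_pos": [0, 0, 12], "roll": 0, "jaw": 0}, {"delta_pos": [0, 0, 15], "roll": 0, "jaw": 0}, {"delta_pos": [0, 0, 17], "roll": 0, "jaw": 0}, {"delta_pos": [0, 0, 18], "roll": 0, "jaw": 0}, {"delta_pos": [0, 0, 19], "roll": 0, "jaw": 0}, {"delta_pos": [0, 0, 20], "roll": 0, "jaw": 0}, {"delta_pos": [0, 0, 21], "roll": 0, "jaw": 0}, {"delta_pos": [0, 0, 22], "roll": 0, "jaw": 0}, {"delta_pos": [0, 0, 23], "roll": 0, "jaw": 0}, {"delta_pos": [0, 0, 23.5], "roll": 0, "jaw": 0}, {"delta_pos": [0, 0, 23.5], "roll": 0, "jaw": 0}]'

```text
time_s: 15.68
ee_pos: [532.2, 140.0, 152.8]
ee_rot: [-180.0, -0.0, 81.8]
force: [-0.6, -0.5, -0.8]
gripper_width: 15.6
gripper_force: 15.0
```

>>> arm_command --rows '[{"delta_pos": [0, 0, 2], "roll": 0, "jaw": 0}, {"delta_pos": [0, 0, 4], "roll": 0, "jaw": 0}, {"delta_pos": [0, 0, 7], "roll": 0, "jaw": 0}, {"delta_pos": [0, 0, 10], "roll": 0, "jaw": 0}, {"delta_pos": [0, 0, 13], "roll": 0, "jaw": 0}, {"delta_pos": [0, 0, 13], "roll": 0, "jaw": 0}, {"delta_pos": [0, 0, 0], "roll": 0, "jaw": 0}, {"delta_pos": [0, 0, -15], "roll": 0, "jaw": 0}, {"delta_pos": [0, 0, -32], "roll": 0, "jaw": 0}, {"delta_pos": [0, 0, -46], "roll": 0, "jaw": 0}, {"delta_pos": [-8, -3, -52], "roll": 0, "jaw": 0}, {"delta_pos": [-28, -10, -52], "roll": 0, "jaw": 0}, {"delta_pos": [-54, -20, -52], "roll": 0, "jaw": 0}, {"delta_pos": [-80, -29, -52], "roll": 0, "jaw": 0}, {"delta_pos": [-106, -39, -50], "roll": 0, "jaw": 0}, {"delta_pos": [-126, -46, -40], "roll": 0, "jaw": 0}, {"delta_pos": [-134, -49, -30], "roll": 0, "jaw": 0}, {"delta_pos": [-134.8, -49.2, -22], "roll": 0, "jaw": 0}, {"delta_pos": [-134.8, -49.2, -16], "roll": 0, "jaw": 0}, {"delta_pos": [-134.8, -49.2, -16], "roll": 0, "jaw": 0}]'

```text
time_s: 17.35
ee_pos: [463.5, 13.9, 167.6]
ee_rot: [-179.9, 0.0, 81.7]
force: [0.0, 0.1, -0.5]
gripper_width: 15.3
gripper_force: 15.0
```

>>> arm_command --rows '[{"delta_pos": [0, 0, 0], "roll": 0, "jaw": 0}, {"delta_pos": [0, 0, 3], "roll": 0, "jaw": 0}, {"delta_pos": [0, 0, 5], "roll": 0, "jaw": 0}, {"delta_pos": [0, 0, 7], "roll": 0, "jaw": 0}, {"delta_pos": [0, 0, 9], "roll": 0, "jaw": 0}, {"delta_pos": [0, 0, 11], "roll": 0, "jaw": 0}, {"delta_pos": [0, 0, 13], "roll": 0, "jaw": 0}, {"delta_pos": [0, 0, 15], "roll": 0, "jaw": 0}, {"delta_pos": [0, 0, 15], "roll": 0, "jaw": 0}]'

```text
time_s: 18.1
ee_pos: [464.0, 13.6, 153.5]
ee_rot: [-180.0, 0.0, 81.8]
force: [-0.7, 0.2, -0.8]
gripper_width: 15.9
gripper_force: 15.0
```

>>> arm_command --rows '[{"delta_pos": [0, 0, 6], "roll": 0, "jaw": 0}, {"delta_pos": [0, 0, 14], "roll": 0, "jaw": 0}, {"delta_pos": [0, 0, 22], "roll": 0, "jaw": 0}, {"delta_pos": [0, 0, 30], "roll": 0, "jaw": 0}, {"delta_pos": [0, 0, 38], "roll": 0, "jaw": 0}, {"delta_pos": [0, 0, 46], "roll": 0, "jaw": 0}, {"delta_pos": [0, 0, 53], "roll": 0, "jaw": 0}, {"delta_pos": [0, 0, 58], "roll": 0, "jaw": 0}, {"delta_pos": [0, 0, 60], "roll": 0, "jaw": 0}, {"delta_pos": [0, 0, 61], "roll": 0, "jaw": 0}, {"delta_pos": [0, 0, 62], "roll": 0, "jaw": 0}, {"delta_pos": [0, 0, 62.5], "roll": 0, "jaw": 0}, {"delta_pos": [0, 0, 62.5], "roll": 0, "jaw": 0}]'

```text
time_s: 19.18
ee_pos: [464.4, 13.7, 91.7]
ee_rot: [180.0, -0.0, 81.8]
force: [0.1, -0.2, -0.0]
gripper_width: 15.1
gripper_force: 15.0
```

>>> arm_command --rows '[{"delta_pos": [0, 0, 0.5], "roll": 0, "jaw": 0}, {"delta_pos": [0, 0, 1], "roll": 0, "jaw": 0}, {"delta_pos": [0, 0, 1], "roll": 0, "jaw": 0}, {"delta_pos": [0, 0, 0], "roll": 0, "jaw": 45}, {"delta_pos": [0, 0, 0], "roll": 0, "jaw": 45}, {"delta_pos": [0, 0, 0], "roll": 0, "jaw": 45}, {"delta_pos": [0, 0, 0], "roll": 0, "jaw": 45}, {"delta_pos": [0, 0, 0], "roll": 0, "jaw": 45}, {"delta_pos": [0, 0, -10], "roll": 0, "jaw": 45}, {"delta_pos": [0, 0, -30], "roll": 0, "jaw": 45}, {"delta_pos": [0, 0, -55], "roll": 0, "jaw": 45}, {"delta_pos": [0, 0, -80], "roll": 0, "jaw": 45}, {"delta_pos": [0, 0, -105], "roll": 0, "jaw": 50}, {"delta_pos": [0, 0, -110], "roll": 0, "jaw": 50}, {"delta_pos": [0, 0, -110], "roll": 0, "jaw": 50}]'

```text
time_s: 20.43
ee_pos: [465.3, 13.7, 202.9]
ee_rot: [179.8, -0.0, 81.8]
force: [0.8, 0.1, -0.1]
gripper_width: 45.4
gripper_force: 0.0
```

Run:
```python
from h import *
s=env.state();print(s['ee_pos'],s['gripper_width'],s['time_s'])
k=grab('side');g=grab('scene')
W=cloud(k); W0=cloud(pickle.load(open('f0.pkl','rb'))['side'])
for A in(W,W0):
    R=A[190:225,240:262].reshape(-1,3); R=R[(R[:,2]>100)&(R[:,0]<500)]; print(len(R),R[:,2].max(),R.mean(0))
a=cv2.resize(k['img'][170:270,200:300],(400,400),interpolation=cv2.INTER_CUBIC)
b=cv2.resize(g['img'][120:220,300:400],(400,400),interpolation=cv2.INTER_CUBIC)
cv2.imwrite('pics/h.png',np.hstack([a,b]))
```

```text
[465.31920388  13.67432237 202.94968834] 45.376339502687976 20.4333
121 130.0281605014324 [463.22146983  11.24563589 117.76762653]
119 130.6247974891634 [461.99054368  11.35567094 117.87686877]
```

View pics/h.png

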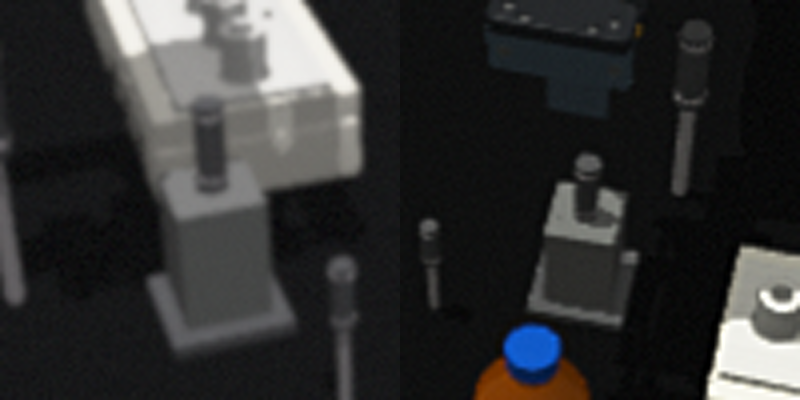

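Pin is home (top at z 130 as before); the picture shows it upright in the stand with its shoulder seated. Now sleeve 3.

>>> arm_command --rows '[{"delta_pos": [20, 5, 0], "roll": 0, "jaw": 55}, {"delta_pos": [50, 14, 0], "roll": 0, "jaw": 55}, {"delta_pos": [85, 23, 10], "roll": 0, "jaw": 55}, {"delta_pos": [120, 32, 25], "roll": 0, "jaw": 55}, {"delta_pos": [152, 41, 40], "roll": 0, "jaw": 55}, {"delta_pos": [174, 47, 55], "roll": 0, "jaw": 55}, {"delta_pos": [182, 49, 70], "roll": 0, "jaw": 55}, {"delta_pos": [183, 49, 80], "roll": 0, "jaw": 55}, {"delta_pos": [183, 49, 84], "roll": 0, "jaw": 55}, {"delta_pos": [183, 49, 84], "roll": 0, "jaw": 55}]'

```text
time_s: 21.37
ee_pos: [537.3, 186.6, 115.4]
ee_rot: [-179.8, 0.1, 81.7]
force: [1.0, -0.5, -0.3]
gripper_width: 49.7
gripper_force: 0.0
```

Run:
```python
from h import *
s=env.state();print(s['ee_pos'],s['ee_rot'],s['gripper_width'],s['time_s'])
pickle.dump((grab('scene'),),open('g3.pkl','wb'))
```

```text
[537.32388164 186.6454142  115.40163578] [-1.79757625e+02  1.36087697e-01  8.17411855e+01] 49.690454701146244 21.3667
```

>>> arm_command --rows '[{"delta_pos": [0, 0, 0], "roll": 0, "jaw": 55}, {"delta_pos": [0, 0, 10], "roll": 0, "jaw": 55}, {"delta_pos": [0, 0, 20], "roll": 0, "jaw": 55}, {"delta_pos": [0, 0, 30], "roll": 0, "jaw": 55}, {"delta_pos": [0, 0, 36], "roll": 0, "jaw": 55}, {"delta_pos": [0, 0, 40], "roll": 0, "jaw": 55}, {"delta_pos": [0, 0, 40], "roll": 0, "jaw": 55}, {"delta_pos": [0, 0, 40], "roll": 0, "jaw": 55}]'

```text
time_s: 22.08
ee_pos: [538.9, 187.8, 77.2]
ee_rot: [-180.0, 0.0, 81.8]
force: [-0.2, -0.1, 0.2]
gripper_width: 50.0
gripper_force: 0.0
```

>>> arm_command --rows '[{"delta_pos": [0, 0, 1.5], "roll": 0, "jaw": 40}, {"delta_pos": [0, 0, 1.5], "roll": 0, "jaw": 20}, {"delta_pos": [0, 0, 1.5], "roll": 0, "jaw": 10}, {"delta_pos": [0, 0, 1.5], "roll": 0, "jaw": 10}, {"delta_pos": [0, 0, 1.5], "roll": 0, "jaw": 10}, {"delta_pos": [0, 0, 1.5], "roll": 0, "jaw": 10}, {"delta_pos": [0, 0, 0], "roll": 0, "jaw": 10}, {"delta_pos": [0, 0, -4], "roll": 0, "jaw": 10}, {"delta_pos": [0, 0, -10], "roll": 0, "jaw": 10}, {"delta_pos": [0, 0, -18], "roll": 0, "jaw": 10}, {"delta_pos": [0, 0, -28], "roll": 0, "jaw": 10}, {"delta_pos": [0, 0, -40], "roll": 0, "jaw": 10}, {"delta_pos": [0, 0, -60], "roll": 0, "jaw": 10}, {"delta_pos": [0, 0, -85], "roll": 0, "jaw": 10}, {"delta_pos": [0, 0, -105], "roll": 0, "jaw": 10}, {"delta_pos": [0, 0, -115], "roll": 0, "jaw": 10}, {"delta_pos": [0, 0, -115], "roll": 0, "jaw": 10}]' --squeeze 20

```text
time_s: 23.5
ee_pos: [540.5, 188.3, 195.8]
ee_rot: [179.7, -0.2, 81.8]
force: [0.4, -0.4, -1.1]
gripper_width: 26.8
gripper_force: 20.0
```

Run:
```python
from h import *
g=grab('scene');k=grab('side');print(env.state()['ee_pos'])
for F in(g,k):
    W=cloud(F); m=(W[...,2]>92)&(W[...,2]<108)&(W[...,1]>100)&(W[...,1]<320)&(W[...,0]>500)&(W[...,0]<600)
    n,l,st,ce=cv2.connectedComponentsWithStats(m.astype(np.uint8)); print([np.nanmean(W[l==i],0).round() for i in range(1,n) if st[i,4]>20])
# tray rim points
for F in (g,k):
    W=cloud(F); m=(W[...,2]>17)&(W[...,2]<26)&(W[...,0]>460)&(W[...,0]<670)&(W[...,1]>-390)&(W[...,1]<-140)
    P=W[m][:,:2].astype(np.float32); print(len(P),cv2.minAreaRect(P))
```

```text
[538.62442428 187.63049862 192.27527367]
[array([534., 141.,  98.]), array([548., 236.,  98.]), array([556., 284.,  98.])]
[array([551., 280.,  97.]), array([545., 232.,  97.]), array([531., 138.,  97.])]
418 ((561.916259765625, -264.8538818359375), (153.64385986328125, 191.03746032714844), 2.9659531116485596)
1134 ((562.28955078125, -264.77593994140625), (152.41224670410156, 191.93142700195312), 2.5325374603271484)
```

>>> arm_command --rows '[{"delta_pos": [-10, 3, 0], "roll": 0, "jaw": 10}, {"delta_pos": [-30, 9, 0], "roll": 0, "jaw": 10}, {"delta_pos": [-60, 19, 0], "roll": 0, "jaw": 10}, {"delta_pos": [-94, 29, 0], "roll": 0, "jaw": 10}, {"delta_pos": [-128, 40, 0], "roll": 0, "jaw": 10}, {"delta_pos": [-162, 50, 0], "roll": 0, "jaw": 10}, {"delta_pos": [-196, 61, 0], "roll": 0, "jaw": 10}, {"delta_pos": [-230, 71, 0], "roll": 0, "jaw": 10}, {"delta_pos": [-264, 82, 0], "roll": 0, "jaw": 10}, {"delta_pos": [-298, 92, 0], "roll": 0, "jaw": 10}, {"delta_pos": [-330, 102, 0], "roll": 0, "jaw": 10}, {"delta_pos": [-357, 111, 0], "roll": 0, "jaw": 10}, {"delta_pos": [-376, 117, 0], "roll": 0, "jaw": 10}, {"delta_pos": [-386, 120, 10], "roll": 0, "jaw": 10}, {"delta_pos": [-388, 120, 30], "roll": 0, "jaw": 10}, {"delta_pos": [-388, 120, 55], "roll": 0, "jaw": 10}, {"delta_pos": [-388, 120, 80], "roll": 0, "jaw": 10}, {"delta_pos": [-388, 120, 90], "roll": 0, "jaw": 10}, {"delta_pos": [-388, 120, 90], "roll": 0, "jaw": 10}, {"delta_pos": [-388, 120, 90], "roll": 0, "jaw": 10}]'

```text
time_s: 25.27
ee_pos: [601.7, -213.1, 101.7]
ee_rot: [-179.9, -0.0, 81.8]
force: [1.3, -0.0, 0.5]
gripper_width: 26.8
gripper_force: 20.0
```

Run:
```python
from h import *
s=env.state();print(s['ee_pos'],s['ee_rot'],s['gripper_width'])
k=grab('side');W=cloud(k)
m=(W[...,0]>575)&(W[...,0]<625)&(W[...,1]>-240)&(W[...,1]<-190)&(W[...,2]>40)&(W[...,2]<130)
print(np.nanpercentile(W[m],[2,50,98],axis=0).round(1))
```

```text
[ 601.72958603 -213.09088419  101.74697346] [-1.79905142e+02 -2.96657769e-02  8.17762527e+01] 26.830544096729877
[[ 577.4 -233.1   73.9]
 [ 598.  -223.2  113.1]
 [ 620.6 -197.8  129. ]]
```

>>> arm_command --rows '[{"delta_pos": [0, 0, 12], "roll": 0, "jaw": 10}, {"delta_pos": [0, 0, 27], "roll": 0, "jaw": 10}, {"delta_pos": [0, 0, 42], "roll": 0, "jaw": 10}, {"delta_pos": [0, 0, 54], "roll": 0, "jaw": 10}, {"delta_pos": [0, 0, 61], "roll": 0, "jaw": 10}, {"delta_pos": [0, 0, 64], "roll": 0, "jaw": 10}, {"delta_pos": [0, 0, 65.5], "roll": 0, "jaw": 10}, {"delta_pos": [0, 0, 66.5], "roll": 0, "jaw": 10}, {"delta_pos": [0, 0, 67.5], "roll": 0, "jaw": 10}, {"delta_pos": [0, 0, 68], "roll": 0, "jaw": 10}, {"delta_pos": [0, 0, 68], "roll": 0, "jaw": 10}]'

```text
time_s: 26.23
ee_pos: [602.3, -213.5, 34.8]
ee_rot: [180.0, 0.0, 81.8]
force: [-0.4, -0.7, 0.1]
gripper_width: 26.7
gripper_force: 20.0
```

>>> arm_command --rows '[{"delta_pos": [0, 0, 0.5], "roll": 0, "jaw": 10}, {"delta_pos": [0, 0, 1], "roll": 0, "jaw": 10}, {"delta_pos": [0, 0, 1.5], "roll": 0, "jaw": 10}, {"delta_pos": [0, 0, 2], "roll": 0, "jaw": 10}, {"delta_pos": [0, 0, 2], "roll": 0, "jaw": 10}]'

```text
time_s: 26.65
ee_pos: [602.4, -213.6, 34.2]
ee_rot: [179.9, 0.0, 81.8]
force: [-2.8, 1.1, 8.0]
gripper_width: 26.4
gripper_force: 20.0
```

>>> arm_command --rows '[{"delta_pos": [0, 0, -1.3], "roll": 0, "jaw": 15}, {"delta_pos": [0, 0, -1.3], "roll": 0, "jaw": 30}, {"delta_pos": [0, 0, -1.3], "roll": 0, "jaw": 45}, {"delta_pos": [0, 0, -1.3], "roll": 0, "jaw": 48}, {"delta_pos": [0, 0, -1.3], "roll": 0, "jaw": 48}, {"delta_pos": [0, 0, -6], "roll": 0, "jaw": 48}, {"delta_pos": [0, 0, -18], "roll": 0, "jaw": 48}, {"delta_pos": [0, 0, -36], "roll": 0, "jaw": 48}, {"delta_pos": [0, 0, -60], "roll": 0, "jaw": 48}, {"delta_pos": [0, 0, -90], "roll": 0, "jaw": 48}, {"delta_pos": [0, 0, -120], "roll": 0, "jaw": 48}, {"delta_pos": [0, 0, -145], "roll": 0, "jaw": 55}, {"delta_pos": [0, 0, -155], "roll": 0, "jaw": 55}, {"delta_pos": [0, 0, -155], "roll": 0, "jaw": 55}]'

```text
time_s: 27.82
ee_pos: [603.6, -214.0, 191.3]
ee_rot: [179.6, 0.1, 81.8]
force: [0.2, -0.6, -0.3]
gripper_width: 49.9
gripper_force: 0.0
```

Run:
```python
from h import *
s=env.state();print(s['ee_pos'],s['gripper_width'])
for n in('side','scene'):
    W=cloud(grab(n))
    m=(W[...,0]>575)&(W[...,0]<630)&(W[...,1]>-240)&(W[...,1]<-185)&(W[...,2]>30)&(W[...,2]<90)
    T=W[m&(W[...,2]>54)]
    print(np.nanpercentile(W[m],[2,50,98],axis=0).round(1),T.mean(0).round(1),(T.max(0)-T.min(0)).round(1))
```

```text
[ 603.63803138 -214.00107982  191.30152637] 49.92573421476716
[[ 589.4 -227.1   30.8]
 [ 598.  -219.    51.4]
 [ 613.4 -201.9   59.5]] [ 601.9 -214.5   57.6] [26.3 29.4  6.6]
[[ 590.4 -221.6   31.6]
 [ 608.2 -209.4   52.6]
 [ 616.1 -197.1   59.7]] [ 603.7 -210.3   57.3] [25.7 26.5  7.4]
```

Sleeve 3 stands upright in the tray, top at z 58. Now sleeve 2.

>>> arm_command --rows '[{"delta_pos": [15, -4, 0], "roll": 0, "jaw": 55}, {"delta_pos": [45, -12, 0], "roll": 0, "jaw": 55}, {"delta_pos": [82, -22, 0], "roll": 0, "jaw": 55}, {"delta_pos": [119, -33, 0], "roll": 0, "jaw": 55}, {"delta_pos": [156, -43, 0], "roll": 0, "jaw": 55}, {"delta_pos": [193, -53, 0], "roll": 0, "jaw": 55}, {"delta_pos": [230, -63, 0], "roll": 0, "jaw": 55}, {"delta_pos": [267, -73, 0], "roll": 0, "jaw": 55}, {"delta_pos": [304, -84, 0], "roll": 0, "jaw": 55}, {"delta_pos": [341, -94, 0], "roll": 0, "jaw": 55}, {"delta_pos": [378, -104, 0], "roll": 0, "jaw": 55}, {"delta_pos": [408, -112, 0], "roll": 0, "jaw": 55}, {"delta_pos": [428, -118, 10], "roll": 0, "jaw": 55}, {"delta_pos": [436, -120, 30], "roll": 0, "jaw": 55}, {"delta_pos": [436, -120, 50], "roll": 0, "jaw": 55}, {"delta_pos": [436, -120, 65], "roll": 0, "jaw": 55}, {"delta_pos": [436, -120, 70], "roll": 0, "jaw": 55}, {"delta_pos": [436, -120, 70], "roll": 0, "jaw": 55}, {"delta_pos": [436, -120, 70], "roll": 0, "jaw": 55}]'

```text
time_s: 29.5
ee_pos: [545.3, 235.4, 116.9]
ee_rot: [-179.9, 0.0, 81.8]
force: [-0.2, 0.4, 0.2]
gripper_width: 50.2
gripper_force: 0.0
```

>>> arm_command --rows '[{"delta_pos": [0, 0.5, 0], "roll": 0, "jaw": 55}, {"delta_pos": [0, 0.5, 10], "roll": 0, "jaw": 55}, {"delta_pos": [0, 0.5, 20], "roll": 0, "jaw": 55}, {"delta_pos": [0, 0.5, 30], "roll": 0, "jaw": 55}, {"delta_pos": [0, 0.5, 36], "roll": 0, "jaw": 55}, {"delta_pos": [0, 0.5, 40], "roll": 0, "jaw": 55}, {"delta_pos": [0, 0.5, 40], "roll": 0, "jaw": 55}, {"delta_pos": [0, 0.5, 40], "roll": 0, "jaw": 55}]'

```text
time_s: 30.17
ee_pos: [546.3, 235.2, 77.2]
ee_rot: [-180.0, 0.0, 81.8]
force: [0.3, -0.2, -0.3]
gripper_width: 50.1
gripper_force: 0.0
```

>>> arm_command --rows '[{"delta_pos": [0, 0, 1.5], "roll": 0, "jaw": 40}, {"delta_pos": [0, 0, 1.5], "roll": 0, "jaw": 20}, {"delta_pos": [0, 0, 1.5], "roll": 0, "jaw": 10}, {"delta_pos": [0, 0, 1.5], "roll": 0, "jaw": 10}, {"delta_pos": [0, 0, 1.5], "roll": 0, "jaw": 10}, {"delta_pos": [0, 0, 1.5], "roll": 0, "jaw": 10}, {"delta_pos": [0, 0, 0], "roll": 0, "jaw": 10}, {"delta_pos": [0, 0, -4], "roll": 0, "jaw": 10}, {"delta_pos": [0, 0, -10], "roll": 0, "jaw": 10}, {"delta_pos": [0, 0, -18], "roll": 0, "jaw": 10}, {"delta_pos": [0, 0, -28], "roll": 0, "jaw": 10}, {"delta_pos": [0, 0, -40], "roll": 0, "jaw": 10}, {"delta_pos": [0, 0, -60], "roll": 0, "jaw": 10}, {"delta_pos": [0, 0, -85], "roll": 0, "jaw": 10}, {"delta_pos": [0, 0, -105], "roll": 0, "jaw": 10}, {"delta_pos": [0, 0, -115], "roll": 0, "jaw": 10}, {"delta_pos": [0, 0, -115], "roll": 0, "jaw": 10}]' --squeeze 20

```text
time_s: 31.58
ee_pos: [547.8, 235.8, 195.9]
ee_rot: [179.7, -0.2, 81.8]
force: [-0.2, 0.1, -1.1]
gripper_width: 27.6
gripper_force: 20.0
```

>>> arm_command --rows '[{"delta_pos": [-10, 1, 0], "roll": 0, "jaw": 10}, {"delta_pos": [-30, 3, 0], "roll": 0, "jaw": 10}, {"delta_pos": [-60, 6, 0], "roll": 0, "jaw": 10}, {"delta_pos": [-95, 10, 0], "roll": 0, "jaw": 10}, {"delta_pos": [-131, 13, 0], "roll": 0, "jaw": 10}, {"delta_pos": [-167, 17, 0], "roll": 0, "jaw": 10}, {"delta_pos": [-203, 20, 0], "roll": 0, "jaw": 10}, {"delta_pos": [-239, 24, 0], "roll": 0, "jaw": 10}, {"delta_pos": [-275, 28, 0], "roll": 0, "jaw": 10}, {"delta_pos": [-311, 31, 0], "roll": 0, "jaw": 10}, {"delta_pos": [-347, 35, 0], "roll": 0, "jaw": 10}, {"delta_pos": [-383, 39, 0], "roll": 0, "jaw": 10}, {"delta_pos": [-419, 42, 0], "roll": 0, "jaw": 10}, {"delta_pos": [-455, 46, 0], "roll": 0, "jaw": 10}, {"delta_pos": [-489, 49, 0], "roll": 0, "jaw": 10}, {"delta_pos": [-517, 52, 0], "roll": 0, "jaw": 10}, {"delta_pos": [-537, 54, 0], "roll": 0, "jaw": 10}, {"delta_pos": [-547, 55, 0], "roll": 0, "jaw": 10}, {"delta_pos": [-547, 55, 0], "roll": 0, "jaw": 10}, {"delta_pos": [-547, 55, 0], "roll": 0, "jaw": 10}]'

```text
time_s: 33.25
ee_pos: [521.5, -313.4, 191.2]
ee_rot: [-179.9, -0.1, 81.7]
force: [-0.0, 0.7, -0.6]
gripper_width: 27.2
gripper_force: 20.0
```

Run:
```python
from h import *
s=env.state();print(s['ee_pos'],s['ee_rot'],s['gripper_width'],s['gripper_force'])
k=grab('side');W=cloud(k)
m=(W[...,0]>500)&(W[...,0]<550)&(W[...,1]>-340)&(W[...,1]<-290)&(W[...,2]>100)&(W[...,2]<230)
print(np.nanpercentile(W[m],[1,50,98],axis=0).round(1))
for n,F in(('side',k),('scene',grab('scene'))):
    W=cloud(F);m=(W[...,2]>92)&(W[...,2]<108)&(W[...,1]>100)&(W[...,1]<320)&(W[...,0]>500)&(W[...,0]<600)
    c,l,st,ce=cv2.connectedComponentsWithStats(m.astype(np.uint8)); print([np.nanmean(W[l==i],0).round() for i in range(1,c) if st[i,4]>20])
```

```text
[ 521.45991027 -313.43194003  191.19295248] [-1.79862097e+02 -1.11078931e-01  8.17072287e+01] 27.16902520102355 19.994642017409205
[[ 500.2 -334.1  162.2]
 [ 524.4 -324.3  205.2]
 [ 541.7 -297.   228.4]]
[array([551., 280.,  97.]), array([531., 138.,  97.])]
[array([534., 141.,  98.]), array([555., 284.,  98.])]
```

>>> arm_command --rows '[{"delta_pos": [0, 0, 15], "roll": 0, "jaw": 10}, {"delta_pos": [0, 0, 40], "roll": 0, "jaw": 10}, {"delta_pos": [0, 0, 68], "roll": 0, "jaw": 10}, {"delta_pos": [0, 0, 95], "roll": 0, "jaw": 10}, {"delta_pos": [0, 0, 117], "roll": 0, "jaw": 10}, {"delta_pos": [0, 0, 133], "roll": 0, "jaw": 10}, {"delta_pos": [0, 0, 144], "roll": 0, "jaw": 10}, {"delta_pos": [0, 0, 150], "roll": 0, "jaw": 10}, {"delta_pos": [0, 0, 153], "roll": 0, "jaw": 10}, {"delta_pos": [0, 0, 155], "roll": 0, "jaw": 10}, {"delta_pos": [0, 0, 156], "roll": 0, "jaw": 10}, {"delta_pos": [0, 0, 156], "roll": 0, "jaw": 10}]'

```text
time_s: 34.35
ee_pos: [522.8, -314.2, 37.2]
ee_rot: [179.9, 0.0, 81.8]
force: [0.1, -0.0, -0.8]
gripper_width: 27.5
gripper_force: 20.0
```

>>> arm_command --rows '[{"delta_pos": [0, 0, 0.5], "roll": 0, "jaw": 10}, {"delta_pos": [0, 0, 1], "roll": 0, "jaw": 10}, {"delta_pos": [0, 0, 1.5], "roll": 0, "jaw": 10}, {"delta_pos": [0, 0, 1.5], "roll": 0, "jaw": 10}]'

```text
time_s: 34.68
ee_pos: [522.3, -314.1, 35.1]
ee_rot: [180.0, -0.0, 81.7]
force: [0.5, -0.8, -1.3]
gripper_width: 27.7
gripper_force: 20.0
```

>>> arm_command --rows '[{"delta_pos": [0, 0, 0.5], "roll": 0, "jaw": 10}, {"delta_pos": [0, 0, 1], "roll": 0, "jaw": 10}, {"delta_pos": [0, 0, 1.5], "roll": 0, "jaw": 10}, {"delta_pos": [0, 0, 2], "roll": 0, "jaw": 10}, {"delta_pos": [0, 0, 2], "roll": 0, "jaw": 10}]'

```text
time_s: 35.1
ee_pos: [522.4, -314.2, 34.2]
ee_rot: [180.0, 0.0, 81.8]
force: [-1.4, 1.5, 7.3]
gripper_width: 27.4
gripper_force: 20.0
```

>>> arm_command --rows '[{"delta_pos": [0, 0, -1.2], "roll": 0, "jaw": 15}, {"delta_pos": [0, 0, -1.2], "roll": 0, "jaw": 30}, {"delta_pos": [0, 0, -1.2], "roll": 0, "jaw": 45}, {"delta_pos": [0, 0, -1.2], "roll": 0, "jaw": 48}, {"delta_pos": [0, 0, -1.2], "roll": 0, "jaw": 48}, {"delta_pos": [0, 0, -6], "roll": 0, "jaw": 48}, {"delta_pos": [0, 0, -18], "roll": 0, "jaw": 48}, {"delta_pos": [0, 0, -36], "roll": 0, "jaw": 48}, {"delta_pos": [0, 0, -60], "roll": 0, "jaw": 48}, {"delta_pos": [0, 0, -90], "roll": 0, "jaw": 48}, {"delta_pos": [0, 0, -120], "roll": 0, "jaw": 48}, {"delta_pos": [0, 0, -145], "roll": 0, "jaw": 48}, {"delta_pos": [0, 0, -160], "roll": 0, "jaw": 48}, {"delta_pos": [0, 0, -160], "roll": 0, "jaw": 48}, {"delta_pos": [0, 0, -160], "roll": 0, "jaw": 48}]'

```text
time_s: 36.35
ee_pos: [522.5, -314.1, 193.5]
ee_rot: [179.9, 0.0, 81.8]
force: [0.5, 0.1, -0.2]
gripper_width: 43.8
gripper_force: 0.0
```

Run:
```python
from h import *
a=grab('scene')['img'][120:260,180:500]; b=grab('side')['img'][140:380,180:450]
a=cv2.resize(a,(686,300),interpolation=cv2.INTER_CUBIC);b=cv2.resize(b,(338,300),interpolation=cv2.INTER_CUBIC)
c=np.zeros((600,686,3),np.uint8);c[:300]=a;c[300:,:338]=b;cv2.imwrite('pics/end.png',c)
```

```text
(no output)
```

View pics/end.png

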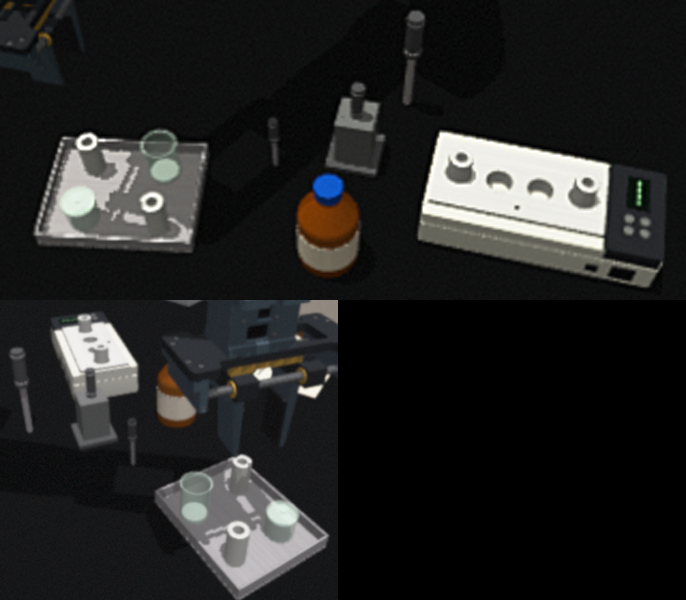

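Both blind sleeves stand upright in the tray, at (88,150) and (152,210) in the picture. Sleeves 1 and 4 are in their wells, the pin is home and the bystanders have not moved.

```bash
python3 -c "
from workcell import env
print(env.job_done())"
```

```text
the job is handed in; nothing more can be done
None
```

The job is handed in: I probed the bores in order and found 1 and 4 through and 2 and 3 blind, put the pin back home, and stood sleeves 2 and 3 upright in the tray, with about 36 s used.

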